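Vent the vacuum tank with its push-pull knob

TASK

Let air into the vacuum tank: pull the vent knob (the mushroom knob on a bare stem) out until it clicks and stays out by itself, let go of it and leave it out for three seconds, then push it fully home again and move clear of it. Leave the two other valves as they are set and do not disturb the glassware and other things on the bench.

Things in the scene. Friction and masses are not known exactly. Their poses are not given: they have to be found in the camera images.
- vent_face (a point): Centre of the front face of the vent knob, moving with it: a black mushroom head 38 mm across, 14 mm thick, on a bare round steel stem 12 mm thick that sticks out level from its block. The only one of the three valves with an open gap behind its head. The point's +x runs level along the stem into the block (pull along -x, push along +x), +y across the station's front, +z up.
- vent (a joint): How far the vent knob is pulled out, in m: 0 = fully home, 0.014 = fully out on its stop. A spring detent holds it at either end: about 8 N starts it either way; past half travel it snaps on to the other end by itself; let go before that, it springs back.
- vent_block: White valve block with an aluminium front that carries the vent knob; origin at the centre of its underside, 20 mm above the bench, axes as for the knob. 76 mm wide, 102 high; flat front 45 mm ahead of the origin (-x); stem axis 78 mm above the origin, 24 mm below the block's top, which is bare. A round gland nut (26 mm across, 6 long) sits on the front; nut to back of head: 30 mm home, 44 out.
- station: Steel base plate 300 x 235 mm, fixed, its valves facing roughly away from the robot, with the three valve blocks side by side at 80 mm spacing in any order, their fronts in line; origin on the bench at its middle, +x to the rear. Behind them lies a steel tank 90 mm thick, top 107 mm up, and on it at its own -y end a dial gauge reaching 181 mm up, its face 160 mm behind the blocks' fronts; a capped flange, 141 mm up, at its +y end.
- needle_mark (a point): White mark near the rim of the rotary needle-valve knob: a black fluted knob 32 mm across and 22 mm long, on its block's front at the vent stem's height, no gap behind it, reaching 30 mm out. The mark is 12 mm off its axis. To be left as it is.
- lever_tip (a point): Lower end of the lever of the quarter-turn ball valve: a flat steel lever with a black rubber grip, hanging about 53 mm below its pivot in front of its block, reaching 24 mm out; its pivot is at the vent stem's height. To be left as it is.
- jug_a: clear plastic measuring jug with a handle, 120 mm across, 160 high (origin at the centre of its underside). A bystander.
- funnel: white ceramic Buchner funnel standing mouth down, 136 mm across, 165 high with its stem up (origin at the centre of its underside). A bystander.
- flask_ring: low black rubber flask ring lying in front of the station, 90 mm across, 24 high (origin at the centre of its underside). A bystander.
- cork_ring: cork flask ring, 110 mm across, 30 high (origin at the centre of its underside). A bystander.
- erlenmeyer: conical glass flask, 85 mm across its foot, 145 high, standing beside the gauge end of the station (origin at the centre of its underside). A bystander.
- wash_bottle: white wash bottle with a bent spout, 66 mm across, 187 high, standing beside the flange end of the station (origin at the centre of its underside). A bystander.
- spatula: wooden-handled spatula lying flat, 200 mm long (origin at the centre of its underside). A bystander.
- stopper: tapered rubber stopper, 40 mm across, 28 high, in front of the station (origin at the centre of its underside). A bystander.

How it is judged (in metres and radians):
On the way, in this order (a step that is already met when the one before it is completed fails the run):
1. the vent knob is out at its detent and stays there untouched (2 s) (value of joint vent above 0.012 m and contact force between each of the arm, the fingers and vent below 0.3 N), for 2 s.
2. the vent knob is pushed fully home (value of joint vent below 0.002 m), for 0.2 s.
At the end, for the whole second after the job is handed in: The vent knob is fully home (within 2 mm) and nothing touches it (value of joint vent below 0.002 m and contact force between each of the arm, the fingers and vent below 0.3 N).
It fails at once if the needle valve is turned (by more than about 0.4 rad) (distance of needle_mark from where it was at the start of the episode above 0.005 m).
It fails at once if the ball valve's lever is swung (its tip by more than 15 mm) (distance of lever_tip from where it was at the start of the episode above 0.015 m).
It fails at once if the wash bottle or the conical flask beside the station is shifted more than 30 mm or knocked over (distance of any of wash_bottle, erlenmeyer from where it was at the start of the episode above 0.03 m).
It fails at once if the flask ring or the stopper in front of the station is shifted more than 30 mm (distance of any of flask_ring, stopper from where it was at the start of the episode above 0.03 m).
It fails at once if the jug, the funnel, the cork ring or the spatula is shifted more than 30 mm or knocked over (distance of any of jug_a, funnel, cork_ring, spatula from where it was at the start of the episode above 0.03 m).
It also fails if it takes over 51 s, if anything falls off the work surface, if the arm or the gripper's body presses on something with over 40 N, if the wrist force passes 120 N, or if a joint passes its speed limit or range.

ROBOT

A 6-joint arm with a two-finger parallel gripper is mounted at the origin on the work surface. World frame = base frame: x ahead of the robot, y to its left, z up, the work surface at z = 0. Lengths are in mm, angles in rad, forces in N, time in s.
With the tool pointing down it reaches from about 275 to 1000 mm from the base axis. Payload 8.4 kg.
Tool frame: the origin (TCP) lies midway between the tips of the shut fingers; the grasp point (between the pads) lies 19 mm behind it; z points along the fingers, y is the line along which they close (so a half turn about z gives the same grasp; the last joint's range is limited). The gripper opens to 85 mm and grips with 20 to 120 N. Pads are 22 mm wide; open, the fingers measure 114 mm over their backs; the gripper's body (76 mm by 85 mm) begins 54 mm behind the grasp point. The pads swing forward as they close: fully open they stand 13 mm farther back than shut.
Start: joints at [-1.227, 0.353, 1.633, -0, 1.155, -0.002], TCP at [211.842, -588.006, 193.081] pointing down, gripper open.
Joint ranges: [-2.63, 2.63], [-0.92, 2.1], [0.06, 2.66], [-1.3, 4.44], [0, 2.69], [-3.02, 3.02]. Speed limits (rad/s): [2.22, 2.22, 2.79, 3.14, 3.14, 3.14].

INTERFACE

Orientations are given as a unit quaternion [w, x, y, z].
In Python, from plant import bot gives the robot as it stands. The module is installed in compiled form; this text tells all that it offers.
- The arm moves only by the shell command python3 -m crank 'ROWS' [FORCE]. ROWS is JSON, a list of rows, each a list of 3 entries, a list of its own where there are three numbers: the gripper's target within -1 to 1 (fully open at 1, half-way at 0, shut at -1), then the shift along the world's x, y, z in m, then the turn, a rotation vector about the world's x, y, z in rad. In form: [[gripper, [x, y, z], [ax, ay, az]], ...]. A call has 1 to 8 rows; each row shifts and turns the commanded pose from where the row before left it; what a row does not reach is not made up. A row lasts 1/10 s, in which the tool goes at most 50 mm and 8.59 degrees, less where a joint would pass 70% of its speed; a pose out of reach is approached as far as the arm can. A call is refused whole if a number of a shift passes 0.05 or a number of a turn 0.15, either way. A call with a gripper value outside its range is refused whole. The fingers move at their own pace and stop on an object; FORCE is the grip in N (left out, the last holds). Time passes only in rows, so rows that do not move let the fingers close. It gives the time, the measured TCP pose, the force, the opening and the grip force at its end, in the units of the state.
- bot.get_state(): the state, without advancing time (a new reading comes with each control period).
- bot.read_camera(name): name is "side" or "top" or "wrist"; returns the picture (400x640x3 uint8, red, green, blue); there is no depth.
- bot.camera_model(name): a dict with "mtx" (3x3 intrinsics, pixels), "R" (3x3) and "t" (3): a world point X has camera coordinates R X + t. Camera axes: x right, y down, z forward; pixel columns grow to the right and rows downward; lengths in mm; the calibration is good to about 2 mm. The wrist camera is an equidistant fisheye: a pixel r from the principal point sees the ray r / f radians off the axis. A picture is of the moment at which its call begins: read the wrist's pose just before it. camera_model takes no time and is no camera call; for the wrist camera it gives the pose at the moment of the call.
- bot.close_job(): hands the job in; it is judged then, once.
The state is a dict: "time": time; "qpos": joint angles; "dq": joint speeds; "joint_torque": joint torques, N m; "tool_pos": TCP position; "ee_rot": TCP orientation; "ft_force": force on the tool from outside, world axes, zero at the start; "wrist_torque": the same for the moment, N m; "finger_gap": opening from 0.0 (shut) to 1.0 (fully open); "grip_force": force on a finger pad.
Only numpy, scipy, OpenCV 4.12 (cv2) and the standard library are available. Lean on these libraries where they do the work, as an engineer would, in place of code of your own. Each camera call takes 0.05 s, during which the arm holds its last target. There are 200 camera calls.

## Working session

There is one attempt and no reset: what is moved stays moved. The work goes in short steps, Python scripts to look and compute and a shell command to move; the robot and the scene stay as the last step left them, time stands still between calls to the robot, and variables do not carry over. Pictures are saved under pics/ and viewed, at most 13 in all, crops included, and the job is handed in when it is done.

```bash
mkdir -p pics
python3 - <<'E'
from plant import bot
import cv2,numpy as np
for n in ("side","top"):
    im=bot.read_camera(n); cv2.imwrite(f"pics/{n}0.png",im[:,:,::-1])
    m=bot.camera_model(n); print(n,np.round(m["mtx"],1).tolist(),np.round(-m["R"].T@m["t"]).tolist(),np.round(m["R"],2).tolist())
s=bot.get_state(); print(s["time"],s["ee_rot"],s["tool_pos"])
E
```

```text
side [[388.1, 0.0, 323.3], [0.0, 388.1, 201.1], [0.0, 0.0, 1.0]] [501.0, 875.0, 973.0] [[-1.0, -0.1, 0.01], [-0.08, 0.71, -0.7], [0.06, -0.7, -0.71]]
top [[499.1, 0.0, 322.7], [0.0, 499.1, 195.7], [0.0, 0.0, 1.0]] [324.0, 22.0, 2094.0] [[-0.03, -1.0, 0.01], [-0.99, 0.02, -0.13], [0.13, -0.01, -0.99]]
0.1 [-6.37854106e-04  9.85089046e-01  1.72044043e-01 -1.07003801e-04] [ 211.69451481 -587.53478176  192.42464674]
```

View pics/top0.png

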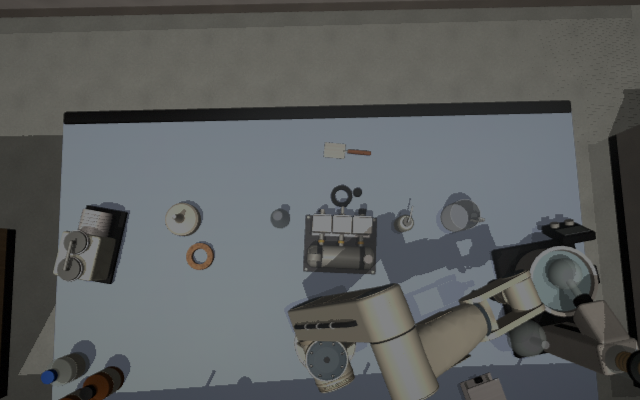

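View pics/side0.png

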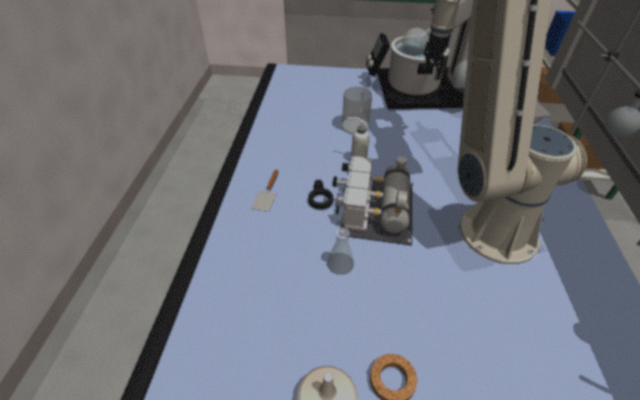

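Run:
```python
import cv2,numpy as np
a=cv2.imread("pics/top0.png")[180:280,260:430]; b=cv2.imread("pics/side0.png")[140:250,300:425]
a=cv2.resize(a,(790,465),interpolation=3); b=cv2.resize(b,(625,550),interpolation=3)
cv2.imwrite("pics/ta.png",a);cv2.imwrite("pics/sa.png",b)
```

```text
(no output)
```

View pics/ta.png

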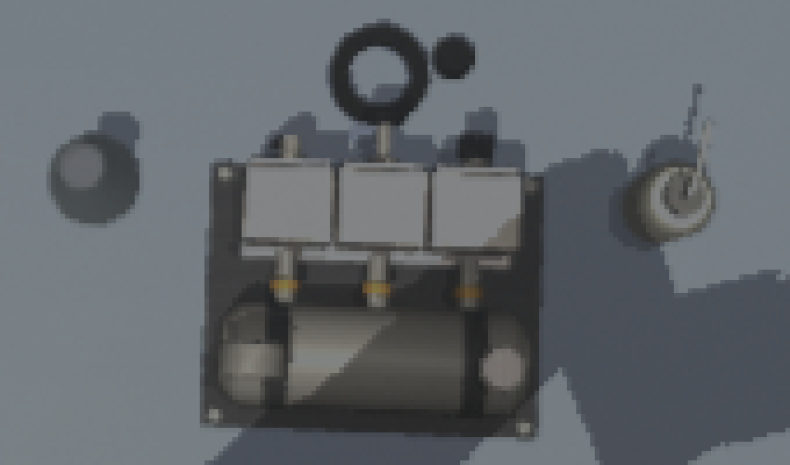

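View pics/sa.png

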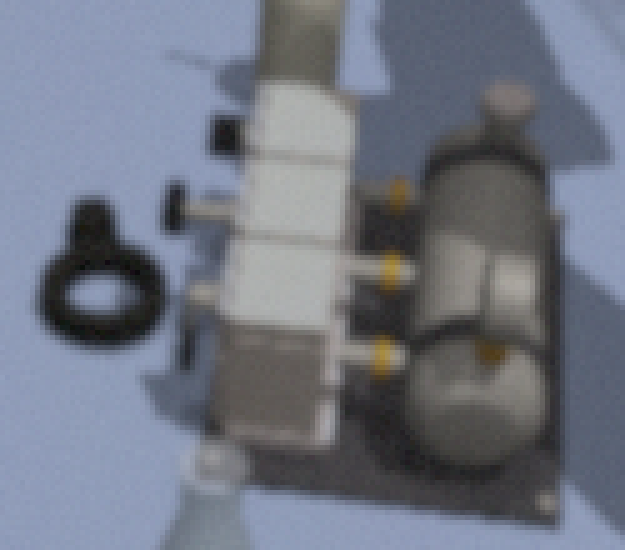

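```bash
cat > h.py <<'E'
from plant import bot
import numpy as np
def ray(n,u,v):
    m=bot.camera_model(n); K=m["mtx"];R=np.array(m["R"]);t=np.array(m["t"])
    return -R.T@t, R.T@np.linalg.inv(K)@np.array([u,v,1.])
def onz(n,u,v,z):
    c,d=ray(n,u,v); return c+d*(z-c[2])/d[2]
E
python3 - <<'E'
from h import *
np.set_printoptions(precision=1,suppress=True)
T=lambda x,y,z:onz("top",260+x/4.647,180+y/4.65,z)
S=lambda x,y,z:onz("side",300+x/5,140+y/5,z)
fl,fr=T(247,160,122),T(520,170,122)
d=fr-fl; print(fl,fr,np.linalg.norm(d),"yaw",np.arctan2(d[0],-d[1]))
print("mid block front", T(341,165,122),T(424,167,122),"back",T(338,246,122),T(422,248,122))
print("base corners",T(212,162,5),T(545,172,5),T(203,425,5),T(538,436,5))
print("side: head",S(176,207,98),"mid block FL/FR",S(232,238,122),S(242,155,122))
print("ring",T(380,73,24),"stopper",T(454,57,28),"bottle",T(690,190,187),"erl",T(85,165,145))
E
```

```text
[507.8  32.9 122. ] [ 493.4 -199.8  122. ] 233.15811480634954 yaw -0.06175199317478011
mid block front [501.5 -47.1 122. ] [ 498.  -117.9  122. ] back [432.6 -42.6 122. ] [ 429.1 -113.9  122. ]
base corners [517.7  65.2   5. ] [ 501.1 -235.5    5. ] [283.1  78.3   5. ] [ 265.6 -219.8    5. ]
side: head [545.9 -82.9  98. ] mid block FL/FR [506.8 -31.4 122. ] [ 504.8 -112.9  122. ]
ring [592.4 -88.1  24. ] stopper [ 604.8 -154.9   28. ] bottle [ 467.8 -332.3  187. ] erl [504.8 169.2 145. ]
```

```bash
python3 -m crank '[[1,[0,0,0.045],[0,0,0]],[1,[0,0,0.045],[0,0,0]],[1,[0,0,0.045],[0,0,0]],[1,[0.025,0.041,0],[0,0,-0.08]],[1,[0.025,0.041,0],[0,0,-0.08]],[1,[0.025,0.041,0],[0,0,-0.08]],[1,[0.025,0.041,0],[0,0,-0.08]],[1,[0.025,0.041,0],[0,0,-0.083]]]'; python3 -m crank '[[1,[0.026,0.042,0],[0,0,0]],[1,[0.026,0.042,0],[0,0,0]],[1,[0.026,0.042,0],[0,0,0]],[1,[0.026,0.042,0],[0,0,0]],[1,[0.026,0.042,0],[0,0,0]],[1,[0.026,0.042,0],[0,0,0]],[1,[0.026,0.042,0],[0,0,0]],[1,[0,0,0],[0,0,0]]]'
python3 - <<'E'
from h import *
print(bot.get_state()["qpos"])
E
```

```text
time: 0.9
tool_pos: [337.2, -381.1, 327.8]
ee_rot: [-0.0, 1.0, -0.03, -0.0]
ft_force: [1.0, -0.5, -0.3]
finger_gap: 1.002
grip_force: 0.0
time: 1.7
tool_pos: [520.9, -84.2, 327.5]
ee_rot: [-0.001, 1.0, -0.026, 0.0]
ft_force: [-0.2, -0.3, -0.2]
finger_gap: 0.997
grip_force: 0.0
[-0.16458181  0.09433317  1.66716517  0.00199844  1.38023853  1.45820389]
```

Run:
```python
from h import *
import cv2
m=bot.camera_model("wrist"); im=bot.read_camera("wrist"); cv2.imwrite("pics/w1.png",im[:,:,::-1])
print({k:np.round(v,3).tolist() for k,v in m.items()}, np.round(-np.array(m["R"]).T@m["t"],1))
```

```text
{'mtx': [[309.707, 0.0, 318.89], [0.0, 309.707, 201.09], [0.0, 0.0, 1.0]], 'R': [[-0.052, -0.999, -0.003], [-0.959, 0.05, 0.279], [-0.278, 0.017, -0.96]], 't': [-55.9, 429.983, 654.583]} [591.6 -88.3 508.6]
```

View pics/w1.png

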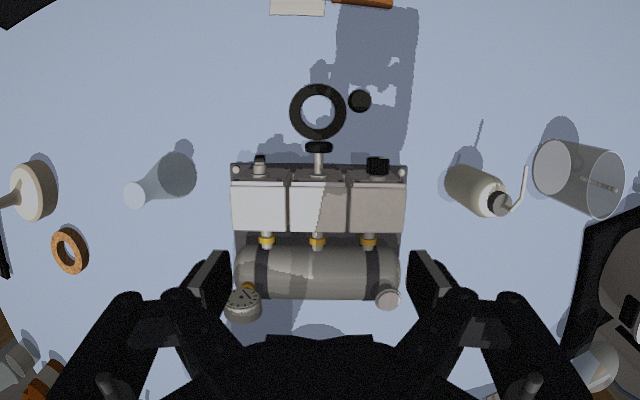

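```bash
cat >> h.py <<'E'
def wr(m,u,v,z):
    K=m["mtx"];R=np.array(m["R"]);c=-R.T@np.array(m["t"])
    a=np.array([u-K[0][2],v-K[1][2]])/K[0][0]; r=np.linalg.norm(a)
    d=R.T@np.array([*(a/r*np.sin(r)),np.cos(r)]); return c+d*(z-c[2])/d[2]
E
python3 - <<'E'
from h import *
np.set_printoptions(precision=1,suppress=True)
m=bot.camera_model("wrist")
for n,u,v,z in [("head c",319,147,105),("head L",305,147,98),("head R",333,147,98),("head back",319,153,112),("stem",319,165,104),("stemL",315,165,98),("stemR",323,165,98),("front L",231,182,122),("front R",406,181,122),("midL",289.5,182,122),("midR",347.5,182,122),("ring",318,112,24),("needle",377,165,98),("lever",260,165,98)]:
    print(n,wr(m,u,v,z)[:2])
E
```

```text
head c [546.4 -87.8]
head L [546.7 -69.2]
head R [ 544.7 -106.3]
head back [539.4 -87.4]
stem [522.4 -86.5]
stemL [521.7 -81.1]
stemR [521.1 -91.8]
front L [510.2  29.9]
front R [ 499.4 -199.5]
midL [505.5 -47.8]
midR [ 501.5 -122. ]
ring [592.5 -88.6]
needle [ 517.8 -165. ]
lever [526.2  -6.5]
```

```bash
python3 -m crank '[[0,[0.0036,-0.0023,-0.04],[0,0,0]],[0,[0,0,-0.045],[0,0,0]],[0,[0,0,-0.045],[0,0,0]],[0,[0,0,-0.045],[0,0,0]],[0,[0,0,0],[0,0,0]],[0,[0,0,0],[0,0,0]],[0,[0,0,0],[0,0,0]]]' 40;  python3 - <<'E'
from h import *
import cv2
im=bot.read_camera("wrist"); cv2.imwrite("pics/w2.png",im[:,:,::-1])
np.save("w2.npy",bot.camera_model("wrist"))
E
```

```text
time: 2.45
tool_pos: [524.0, -92.2, 155.6]
ee_rot: [0.0, 1.0, -0.029, 0.002]
ft_force: [0.6, 0.0, 1.5]
finger_gap: 0.497
grip_force: 0.0
```

View pics/w2.png

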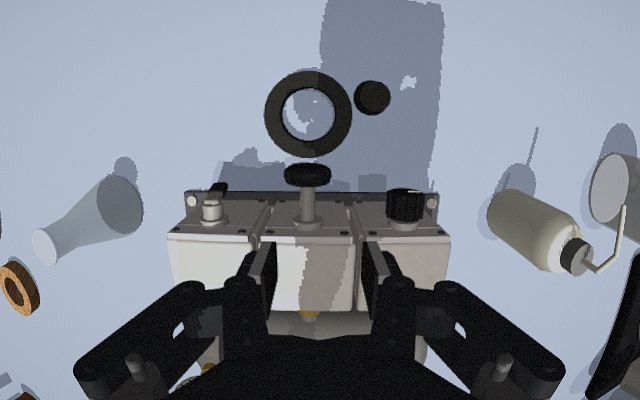

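Run:
```python
from h import *
np.set_printoptions(precision=1,suppress=True)
m=bot.camera_model("wrist");s=bot.get_state();print(s["tool_pos"],s["ee_rot"],s["ft_force"])
for n,u,v,z in [("headL",284,174,98),("headR",331,174,98),("head back",307.5,184,110),("stemL",301,200,98),("stemR",314.5,200,98),("front L",260,236.5,122),("front R",353,235,122)]:
    print(n,wr(m,u,v,z)[:2])
```

```text
[524.1 -92.  155.7] [ 0.  1. -0.  0.] [ 0.2  0.5 -0.1]
headL [549.6 -65.9]
headR [ 547.4 -102.8]
head back [543.1 -84.5]
stemL [527.6 -77.8]
stemR [527.  -88.6]
front L [507.4 -46.2]
front R [ 504.8 -116.5]
```

```bash
python3 -m crank '[[0,[0.002,0.008,0],[0,0,0]],[0,[0,0,0],[0,0,0]],[0,[0,0,-0.025],[0,0,0]],[0,[0,0,-0.025],[0,0,0]],[0,[0,0,-0.022],[0,0,0]],[0,[0,0,0],[0,0,0]],[0,[0,0,0],[0,0,0]]]' 40;  python3 - <<'E'
from h import *
import cv2
im=bot.read_camera("wrist"); cv2.imwrite("pics/w3.png",im[60:,:,::-1])
E
```

```text
time: 3.2
tool_pos: [524.7, -83.1, 81.7]
ee_rot: [-0.0, 1.0, -0.028, -0.0]
ft_force: [0.0, 0.2, 0.9]
finger_gap: 0.502
grip_force: 0.0
```

View pics/w3.png

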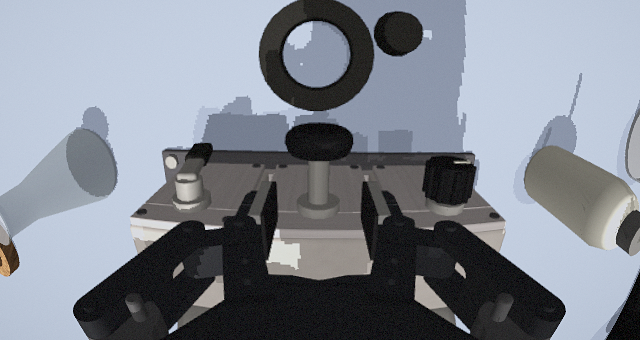

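The fingers straddle the stem (stem at col 318, pads at cols 273 and 363), so it is centred. I'll grip it next.

```bash
python3 -m crank '[[-1,[0,0,0],[0,0,0]],[-1,[0,0,0],[0,0,0]],[-1,[0,0,0],[0,0,0]],[-1,[0,0,0],[0,0,0]],[-1,[0,0,0],[0,0,0]],[-1,[0,0,0],[0,0,0]]]' 60;  python3 -m crank '[[-1,[0.004,0,0],[0,0,0]],[-1,[0.004,0,0],[0,0,0]],[-1,[0.004,-0.001,0],[0,0,0]],[-1,[0.003,0,0],[0,0,0]],[-1,[0,0,0],[0,0,0]],[-1,[0,0,0],[0,0,0]]]'
```

```text
time: 3.85
tool_pos: [524.4, -83.3, 81.1]
ee_rot: [-0.0, 1.0, -0.029, 0.0]
ft_force: [-0.5, 0.6, -0.0]
finger_gap: 0.001
grip_force: 0.0
time: 4.45
tool_pos: [539.4, -84.3, 81.0]
ee_rot: [-0.0, 1.0, -0.029, -0.0]
ft_force: [-0.3, -0.3, 0.1]
finger_gap: -0.006
grip_force: 0.0
```

Run:
```python
from h import *
import cv2
im=bot.read_camera("wrist")
im2=bot.read_camera("side")
a=im[80:360,140:500]; b=cv2.resize(im2[130:230,300:430],(364,280),interpolation=3)
cv2.imwrite("pics/w4.png",np.hstack([a,b])[:,:,::-1])
s=bot.get_state();print(s["tool_pos"],s["finger_gap"],s["grip_force"],s["ft_force"])
```

```text
[539.24539133 -84.29061547  81.02126009] -0.0005466991332285432 0.0 [-0.16967603 -0.49356442 -0.38504625]
```

View pics/w4.png

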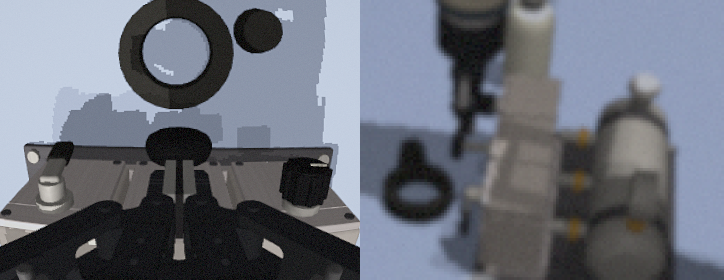

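Run:
```python
from h import *
import cv2
np.set_printoptions(precision=1,suppress=True)
m=bot.camera_model("wrist");K=m["mtx"];R=np.array(m["R"]);t=np.array(m["t"]); print("wcam",-R.T@t)
ms=bot.camera_model("side")
for n,X in [("tcp",[539,-84,81]),("grasp",[539,-84,100]),("stem",[525,-84,98]),("headtop",[548,-84,117]),("z110",[539,-84,110]),("head c home",[546,-84,98]),("head c out",[560,-84,98])]:
    X=np.array(X,float);c=R@X+t; th=np.arctan2(np.hypot(c[0],c[1]),c[2]); p=K[0][0]*th*c[:2]/np.hypot(c[0],c[1])+[K[0][2],K[1][2]]
    d=np.array(ms["R"])@X+ms["t"]; q=np.array(ms["mtx"])@d/d[2]
    print(n,"wrist crop",p-[140,80],"side crop",[(q[0]-300)*2.8+360,(q[1]-130)*2.8])
im=bot.read_camera("side"); b=cv2.resize(im[140:210,300:380],(800,600),interpolation=cv2.INTER_CUBIC)[:,:,::-1]
cv2.imwrite("pics/s5.png",b)
```

```text
wcam [610.  -88.4 262. ]
tcp wrist crop [178.6 149.4] side crop [np.float64(463.8904445246355), np.float64(154.18264984127106)]
grasp wrist crop [178.5 161.6] side crop [np.float64(464.47587192816655), np.float64(142.50931287398006)]
stem wrist crop [179.9 181.7] side crop [np.float64(476.12555393526145), np.float64(144.627347272977)]
headtop wrist crop [177.5 158.8] side crop [np.float64(457.40973692713476), np.float64(131.29170252898754)]
z110 wrist crop [178.5 169. ] side crop [np.float64(464.78892724589053), np.float64(136.2670355375424)]
head c home wrist crop [177.8 148.9] side crop [np.float64(458.5635069431391), np.float64(143.31108055240477)]
head c out wrist crop [176.4 125.4] side crop [np.float64(446.8747039797292), np.float64(142.43501056176171)]
```

View pics/s5.png

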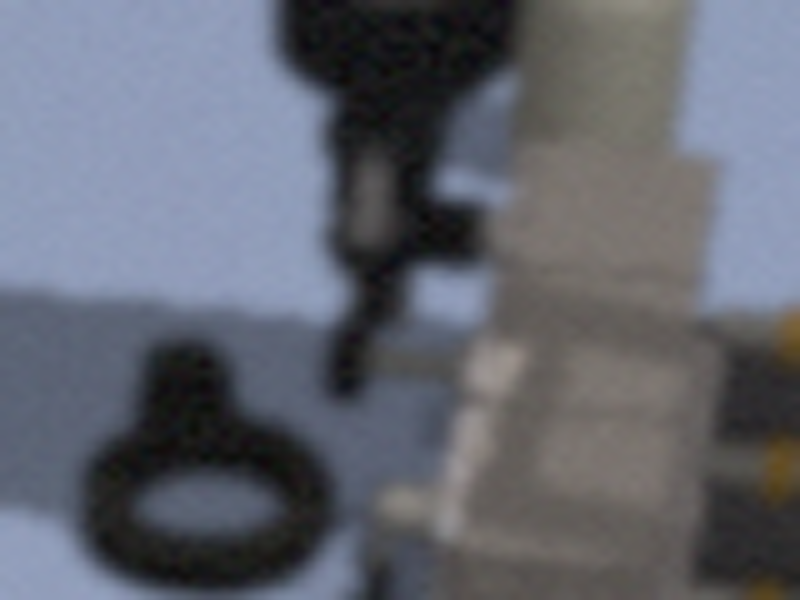

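The fingers shut without meeting the stem. In the side view they end at about (380,310), above the stem at (400,358), so the tips sit higher than I assumed. I'll reopen, recentre in the gap, go lower and grip again.

```bash
python3 -m crank '[[0,[0,0,0],[0,0,0]],[0,[0,0,0],[0,0,0]],[0,[0,0,0],[0,0,0]],[0,[-0.0135,0.001,0],[0,0,0]],[0,[0,0,-0.008],[0,0,0]],[0,[0,0,-0.008],[0,0,0]],[0,[0,0,-0.006],[0,0,0]],[0,[0,0,0],[0,0,0]]]'; python3 -m crank '[[-1,[0,0,0],[0,0,0]],[-1,[0,0,0],[0,0,0]],[-1,[0,0,0],[0,0,0]],[-1,[0,0,0],[0,0,0]],[-1,[0,0,0],[0,0,0]],[-1,[0,0,0],[0,0,0]]]' 60
```

```text
time: 5.4
tool_pos: [525.2, -83.2, 57.8]
ee_rot: [-0.0, 1.0, -0.029, -0.001]
ft_force: [0.0, 0.2, 0.0]
finger_gap: 0.499
grip_force: 0.0
time: 6.0
tool_pos: [526.3, -83.0, 59.4]
ee_rot: [-0.0, 1.0, -0.029, 0.0]
ft_force: [-0.0, 5.8, 5.1]
finger_gap: 0.097
grip_force: 58.8
```

It grips, but the opening is only 8 mm and the force is upward, so the tips are pinching the top of the 12 mm stem. I'll go 12 mm deeper.

```bash
python3 -m crank '[[0,[0,0,0],[0,0,0]],[0,[0,0,0],[0,0,0]],[0,[0,0.001,0],[0,0,0]],[0,[0,0,-0.006],[0,0,0]],[0,[0,0,-0.006],[0,0,0]],[0,[0,0,0],[0,0,0]]]'; python3 -m crank '[[-1,[0,0,0],[0,0,0]],[-1,[0,0,0],[0,0,0]],[-1,[0,0,0],[0,0,0]],[-1,[0,0,0],[0,0,0]],[-1,[0,0,0],[0,0,0]]]' 60
```

```text
time: 6.6
tool_pos: [525.1, -82.2, 45.9]
ee_rot: [-0.0, 1.0, -0.029, -0.001]
ft_force: [-0.3, 0.5, 0.9]
finger_gap: 0.503
grip_force: 0.0
time: 7.1
tool_pos: [526.0, -82.8, 47.3]
ee_rot: [0.0, 1.0, -0.029, 0.0]
ft_force: [-0.9, -5.6, 1.8]
finger_gap: 0.115
grip_force: 58.5
```

```bash
python3 -m crank '[[-1,[0.003,-0.0007,0],[0,0,0]],[-1,[0.003,0,0],[0,0,0]],[-1,[0.003,0,0],[0,0,0]],[-1,[0.003,-0.0003,0],[0,0,0]],[-1,[0.001,0,0],[0,0,0]],[-1,[0,0,0],[0,0,0]]]'
```

```text
time: 7.7
tool_pos: [540.1, -83.8, 47.3]
ee_rot: [0.0, 1.0, -0.029, 0.001]
ft_force: [2.4, -5.7, 0.2]
finger_gap: 0.112
grip_force: 58.6
```

```bash
python3 -m crank '[[0,[0,0,0],[0,0,0]],[0,[0,0,0],[0,0,0]],[0,[0,0,0],[0,0,0]],[0,[-0.002,0,0],[0,0,0]],[0,[0,0,0],[0,0,0]],[0,[0,0,0],[0,0,0]]]'
python3 - <<'E'
from h import *
import cv2
im=bot.read_camera("wrist"); m=bot.camera_model("wrist"); im2=bot.read_camera("side")
b=cv2.resize(im2[140:210,300:380],(412,360),interpolation=3)
cv2.imwrite("pics/w6.png",np.hstack([im[40:400,140:500],b])[:,:,::-1])
np.savez("w6.npz",**m)
E
```

```text
time: 8.3
tool_pos: [536.8, -83.2, 47.1]
ee_rot: [-0.0, 1.0, -0.029, -0.0]
ft_force: [-0.4, -0.7, -0.2]
finger_gap: 0.498
grip_force: 0.0
```

View pics/w6.png

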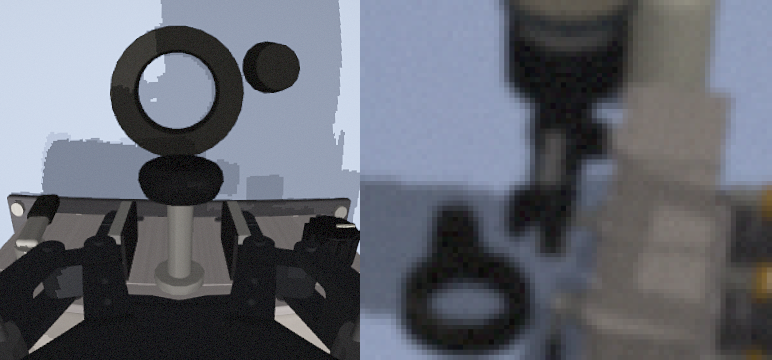

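```bash
python3 - <<'E'
from h import *
m=np.load("w6.npz")
print("back rim",wr(m,320,246,117),"nut front",wr(m,320,308,107),"L/R",wr(m,278,222,98),wr(m,363,222,98))
m2=bot.camera_model("side")
E
python3 -m crank '[[0,[0,0,0],[0,0,0]],[0,[0,0,0],[0,0,0]],[0,[0,0,0],[0,0,0]],[0,[0,0,0],[0,0,0]],[0,[0,0,0],[0,0,0]],[0,[0,0,0],[0,0,0]],[0,[0,0,0],[0,0,0]],[0,[0,0,0],[0,0,0]]]'
```

```text
back rim [557.0038216  -84.82464084 117.        ] nut front [519.78935024 -82.77283577 107.        ] L/R [561.14201573 -66.19218697  98.        ] [ 558.95173611 -104.37243445   98.        ]
time: 9.2
tool_pos: [537.0, -83.3, 47.1]
ee_rot: [-0.0, 1.0, -0.029, 0.0]
ft_force: [0.2, 0.4, -0.2]
finger_gap: 0.5
grip_force: 0.0
```

The head is now at x≈560, up from 547, so the knob is out and untouched. I'll wait out the three seconds, then shift forward in the gap, grip the stem again and push it home.

```bash
for i in 1 2 3; do python3 -m crank '[[0,[0,0,0],[0,0,0]],[0,[0,0,0],[0,0,0]],[0,[0,0,0],[0,0,0]],[0,[0,0,0],[0,0,0]],[0,[0,0,0],[0,0,0]],[0,[0,0,0],[0,0,0]],[0,[0,0,0],[0,0,0]],[0,[0,0,0],[0,0,0]]]' | head -1; done; python3 -m crank '[[0,[0.003,0,0],[0,0,0]],[0,[0,0,0],[0,0,0]],[-1,[0,0,0],[0,0,0]],[-1,[0,0,0],[0,0,0]],[-1,[0,0,0],[0,0,0]],[-1,[0,0,0],[0,0,0]],[-1,[0,0,0],[0,0,0]]]' 60; python3 -m crank '[[-1,[-0.003,0,0],[0,0,0]],[-1,[-0.003,0,0],[0,0,0]],[-1,[-0.003,0.001,0],[0,0,0]],[-1,[-0.003,0,0],[0,0,0]],[-1,[-0.003,0,0],[0,0,0]],[-1,[-0.001,0,0],[0,0,0]],[-1,[0,0,0],[0,0,0]]]'
```

```text
time: 10.0
time: 10.8
time: 11.6
time: 12.3
tool_pos: [539.9, -83.7, 47.2]
ee_rot: [0.0, 1.0, -0.029, 0.0]
ft_force: [-1.1, -4.5, 2.4]
finger_gap: 0.115
grip_force: 58.5
time: 13.0
tool_pos: [526.0, -82.8, 47.3]
ee_rot: [0.0, 1.0, -0.029, 0.002]
ft_force: [6.6, -5.3, -4.4]
finger_gap: 0.112
grip_force: 58.5
```

```bash
python3 -m crank '[[0,[0,0,0],[0,0,0]],[0,[0,0,0],[0,0,0]],[0,[0,0,0],[0,0,0]],[0,[0.002,0,0],[0,0,0]],[0,[0,0,0.03],[0,0,0]],[0,[0,0,0.04],[0,0,0]],[0,[0,0,0.04],[0,0,0]],[0,[0,0,0.04],[0,0,0]]]'; python3 -m crank '[[0,[0,0,0.045],[0,0,0]],[0,[0,0,0.045],[0,0,0]],[0,[0,0,0],[0,0,0]],[0,[0,0,0],[0,0,0]],[0,[0,0,0],[0,0,0]]]'
python3 - <<'E'
from h import *
import cv2
im=bot.read_camera("wrist"); m=bot.camera_model("wrist"); np.savez("w7.npz",**m)
cv2.imwrite("pics/w7.png",im[:,:,::-1])
K=im[110:190,290:350].max(2); print((K<45).sum(1).tolist())
E
```

```text
time: 13.8
tool_pos: [525.7, -82.1, 198.6]
ee_rot: [-0.0, 1.0, -0.029, -0.0]
ft_force: [0.5, -0.6, 0.5]
finger_gap: 0.5
grip_force: 0.0
time: 14.3
tool_pos: [525.1, -82.1, 285.8]
ee_rot: [-0.0, 1.0, -0.029, -0.001]
ft_force: [0.9, 0.6, -0.4]
finger_gap: 0.5
grip_force: 0.0
[18, 18, 17, 19, 19, 18, 19, 17, 20, 20, 23, 20, 21, 22, 25, 23, 25, 27, 23, 27, 29, 31, 35, 38, 40, 39, 40, 34, 30, 32, 26, 20, 17, 13, 0, 0, 0, 12, 23, 27, 30, 30, 31, 31, 31, 30, 30, 29, 27, 22, 2, 0, 0, 0, 0, 0, 0, 0, 0, 0, 13, 30, 15, 14, 8, 18, 7, 3, 2, 0, 0, 0, 0, 0, 0, 0, 0, 0, 0, 0]
```

View pics/w7.png

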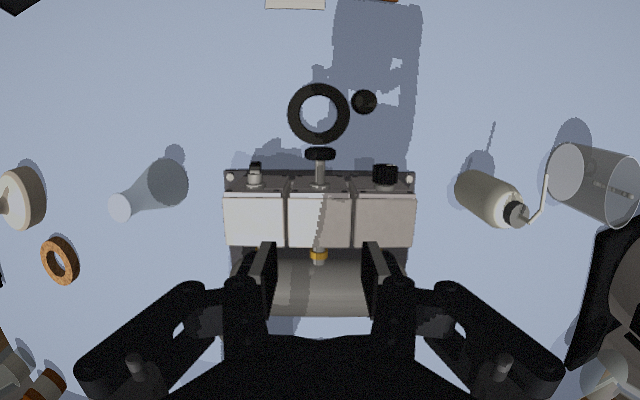

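Run:
```python
from h import *
m=np.load("w7.npz")
print("head c",wr(m,320,153.5,105)[:2],"back",wr(m,320,160,112)[:2],"front edge",wr(m,320,194,122)[:2])
bot.close_job()
print(bot.get_state()["time"])
```

```text
head c [548.2897114  -84.48259102] back [541.64212409 -84.08828333] front edge [503.73023654 -81.92149388]
the job is handed in; nothing more can be done
the job is handed in; nothing more can be done
```

The vent knob was pulled out to its detent, left untouched for about 3.5 s, then pushed home and released, and the job is handed in at about 14 s on the robot's clock; I didn't see the judge's verdict. The last picture showed the knob back at its home position, the gripper well clear above it, and nothing else visibly moved.

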